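Bring the bench laser up in the right order

TASK

Bring the laser up in the safe order by pressing: on the sloping laser controller press the raised far end of the power rocker fully down, then press the big round metal emission button fully down and keep it down without a break for at least two seconds, and only then press the raised end, on the connector side, of the rocker on the small loose shutter box fully down, so that both rockers are left on. Do not press the two small square current keys or the emergency-stop mushroom. Everything is only pressed where it stands: do not pick up or shove the shutter box, and leave the other things on the table as they are.

Things in the scene. Friction and masses are not known exactly. Their poses are not given: they have to be found in the camera images.
- controller: Laser controller: dark grey desk console fixed to the table, 190 mm deep (x), 240 wide (y), its light grey panel sloping 15 degrees, 45 mm high at the front (-x), 96 at the rear. Origin: centre of underside; +y left seen from the robot. Power rocker at the left, emission button at the right; 76 mm behind that button a key stands 32 mm out of its lock. Yaw up to 0.2 rad.
- power_rocker (a joint): Power rocker on the controller. Grey V-shaped rocker key, 32 by 23 mm, in a black bezel 39 by 30 mm. Value in rad: 0 off, far half raised (end 6 mm above the level near half); 0.4 on, far half level; above 0.34 is fully on. Stays where left; 2 to 3 N at the end moves it. Pressed level, its face is 4.7 mm above the panel, 2 mm above the bezel, so a broad fingertip can push it home.
- power_rocker_pad (a point): Middle of the face of the power rocker's far (upper, raised) half, the half to press; 8 mm from the valley, 8 mm from the end. Moves with the key, about 3 mm down. While the rocker is off its z axis is the outward normal of the sloping panel, x runs up the slope from the rocker's near end to its far end, y left.
- emission (a joint): Emission button: value in m that it is pressed in; 0 up, 0.005 fully down at about 4.5 N, a spring returns it. Above 0.0035 counts as down.
- emission_top (a point): Centre of the top of the emission button: round metal button 24 mm across in a steel ring 33 mm across, its top 9.5 mm above the panel (6.7 mm above the ring). The point's z axis is the outward normal of the sloping panel (press along -z), x up the slope, y to the left; it moves with the button.
- current_down (a joint): Right one of two white current keys, 12 mm square, 7 mm above the panel, below the display: 40 mm down the slope from the panel's centre, 2 mm right of its middle line. Value in m pressed in, 0 to 0.003; leave it alone (beyond 0.0015 counts as pressed).
- current_up (a joint): The left one of the two square current keys, 24 mm to the left of the other, the same in all else; leave it alone.
- shutter_box: Shutter box: loose aluminium box, about 0.75 kg, on rubber feet, 76 mm (x) by 100 mm (y), top 41 mm above the table, one rocker on top (centre 10 mm to +y) and a small lamp 30 mm to -y. Origin: centre of the underside; x towards the two round connectors. Left or right of the controller, yaw up to 0.7 rad. May slip up to 30 mm, must not be lifted.
- shutter_rocker (a joint): Rocker on the shutter box. Grey V-shaped rocker key, 32 by 23 mm, in a black bezel 39 by 30 mm. Value in rad: 0 off, far half raised (end 6 mm above the level near half); 0.4 on, far half level; above 0.34 is fully on. Stays where left; 2 to 3 N at the end moves it. Pressed level, its face is 4.7 mm above the panel, 2 mm above the bezel, so a broad fingertip can push it home.
- shutter_rocker_pad (a point): Middle of the face of the shutter rocker's far (connector side, raised) half, the half to press; 8 mm from the valley, 8 mm from the end. Moves with the key, about 3 mm down. While the rocker is off its axes are the box's: z up, x from the rocker's near end to its far end.
- estop_box: Emergency-stop station screwed to the table, grey box 66 mm square with a red mushroom head 40 mm across, 82 mm high over all; origin: centre of the underside. It stands on the other side of the controller from the shutter box.
- estop (a joint): Emergency-stop mushroom: value in m pressed down, 0 up, 0.006 down; leave it alone: beyond 0.002 counts as pressed.
- lens_post: Loose lens on a post: foot 58 mm across, 122 mm high; origin: centre of the underside. Leave it alone.
- mirror_post: Loose mirror mount on a post: foot 58 mm across, 129 mm high, mount 50 mm square; origin: centre of the underside. Leave it alone.
- hex_driver: Loose hex driver lying on the table, 170 mm long along its x; origin at its middle on the table. Leave it alone.
- fork_clamp: Loose steel fork clamp, 80 by 32 mm, 16 mm high; origin: centre of the underside. Leave it alone.
- lens_cap: Loose white plastic ring, 52 mm across, 12 mm high; origin: centre of the underside. Leave it alone.
- lens_case: Loose flat lens case, 58 mm square, 26 mm high; origin: centre of the underside. Leave it alone.
Mind the look-alikes: they are no part of the job. Leave any green or turquoise look-alike of the shutter_box alone.

How it is judged:
By the outcome, as a careful person would: the job done as asked, in the order asked, and still so for the second after the job is handed in, with the robot touching nothing.
It also fails if it takes over 48 s, if anything falls off the work surface, if the arm or the gripper's body presses on something with over 40 N, if the wrist force passes 120 N, or if a joint passes its speed limit or range.

ROBOT

A 6-joint arm with a two-finger parallel gripper is mounted at the origin on the work surface. World frame = base frame: x ahead of the robot, y to its left, z up, the work surface at z = 0. Lengths are in m, angles in rad, forces in N, time in s.
With the tool pointing down it reaches from about 0.25 to 0.725 m from the base axis. Payload 4 kg.
Tool frame: the origin (TCP) lies midway between the tips of the shut fingers; the grasp point (between the pads) lies 19 mm behind it (bot.grip_depth is the distance from the TCP to the grasp point, in m); z points along the fingers, y is the line along which they close (so a half turn about z gives the same grasp; the last joint's range is limited). The gripper opens to 85 mm and grips with 20 to 120 N. Pads are 22 mm wide; open, the fingers measure 114 mm over their backs; the gripper's body (76 mm by 85 mm) begins 54 mm behind the grasp point. The pads swing forward as they close: fully open they stand 13 mm farther back than shut.
Start: joints at [0, 0.241, 0.005, 1.335, 0, 1.571], TCP at [0.5, -0, 0.231] pointing down, gripper open.
Joint ranges: [-2.72, 2.72], [-1.05, 1.87], [-1.09, 1.28], [-1.99, 2.15], [-1.42, 1.44], [-3.14, 3.14]. Speed limits (rad/s): [2.79, 2.79, 3.14, 3.14, 3.14, 3.14].

INTERFACE

Orientations are given as a unit quaternion [x, y, z, w].
In Python, from workcell import bot gives the robot as it stands.
- The arm moves only by the shell command python3 -m creep 'ROWS'. ROWS is JSON, one flat list of numbers, 5 for each row, row after row: the shift along the world's x, y, z in m, then the turn about the world's z in rad, then the finger opening in m, from 0 to 0.0854. In form: [x, y, z, twist, claw, x, y, z, twist, claw, ...]. A call has 1 to 10 rows; each row is the pose to reach, as a shift and turn from the pose commanded when the call began; what a row does not reach only later rows make up. A row lasts 1/12 s, in which the tool goes at most 41.7 mm and 7.16 degrees, less where a joint would pass 70% of its speed; a pose out of reach is approached as far as the arm can. A call with a gripper value outside its range is refused whole. The fingers move at their own pace and stop on an object; the grip force is fixed at half the most. Time passes only in rows, so rows that repeat a pose let the fingers close. It gives the time, the measured TCP pose, the force, the opening and the grip force at its end, in the units of the state.
- bot.get_obs(): the state, without advancing time (a new reading comes with each control period).
- bot.camera(name): name is "scene" or "side" or "wrist"; returns a dict with "pixels" (480x640x3 uint8, red, green, blue), "camera_matrix" (3x3 intrinsics, pixels), "extrinsics" (4x4, takes a point from world to camera coordinates); the wrist camera has in their place "T_tool_cam" (4x4, takes a point from camera to tool coordinates, whose origin is the TCP and whose axes are the flange's). Camera axes: x right, y down, z forward; pixel columns grow to the right and rows downward; lengths in m; the calibration is good to about 2 mm. A picture is of the moment at which its call begins: read the wrist's pose just before it. There is no depth.
- bot.job_done(): hands the job in; it is judged then, once.
Trained networks look in the newest picture that a camera, given by its name, has taken for a name from the list of things; names that differ only in an ending like _2 or _b are one class to them, and where a whole thing is asked for, a point or a joint stands for the part that bears it (a point fixed in the world has none). Each returns a list of dicts, best first, with "score" (0 to 1); they miss things now and then, are a little off and sometimes report something else, mostly with a low value. They report only what shows in the picture. A call takes as long as a camera call. They do not tell look-alikes from the thing itself.
- bot.look_for(camera, thing): "centre" ([column, row] as shares, 0 to 1, of the picture: columns of its width, rows of its height, amid what is visible of it).
- bot.place_of(camera, thing): "centre" ([column, row] as shares, 0 to 1, of the picture: columns of its width, rows of its height: a listed point, or the origin of a listed thing).
The state is a dict: "clock": time; "joint_pos": joint angles; "joint_vel": joint speeds; "tau": joint torques, N m; "eef_pos": TCP position; "tool_rot": TCP orientation; "ft_force": force on the tool from outside, world axes, zero at the start; "ft_torque": the same for the moment, N m; "grip_width": finger opening in m; "grasp_force": force on a finger pad.
Only numpy, scipy, OpenCV 4.12 (cv2) and the standard library are available. Lean on these libraries where they do the work, as an engineer would, in place of code of your own. Each camera call takes 0.05 s, during which the arm holds its last target. There are 200 camera calls.

## Working session

There is one attempt and no reset: what is moved stays moved. The work goes in short steps, Python scripts to look and compute and a shell command to move; the robot and the scene stay as the last step left them, time stands still between calls to the robot, and variables do not carry over. Pictures are saved under pics/ and viewed, at most 13 in all, crops included, and the job is handed in when it is done.

```bash
ls; mkdir -p pics; cat > h.py <<'E'
from workcell import bot
import numpy as np, cv2
def snap(n,f):
    c=bot.camera(n); cv2.imwrite(f'pics/{f}.png',c['pixels'][:,:,::-1]); return c
E
python3 - <<'E'
from h import *
for n in ['scene','side']:
    c=snap(n,n+'0'); print(n,c['camera_matrix'].tolist(),np.round(c['extrinsics'],4).tolist())
    for t in ['controller','power_rocker_pad','emission_top','shutter_box','shutter_rocker_pad','estop_box','lens_post','mirror_post']:
        print(t,[(round(r['score'],2),round(r['centre'][0]*640,1),round(r['centre'][1]*480,1)) for r in bot.place_of(n,t)][:4])
print(bot.get_obs())
E
```

```text
pics
scene [[606.9303868217172, 0.0, 304.9139589647829], [0.0, 606.9303868217172, 246.74396518338943], [0.0, 0.0, 1.0]] [[-0.3398, 0.9405, 0.0001, 0.1741], [0.7793, 0.2817, -0.5598, -0.2785], [-0.5265, -0.1901, -0.8286, 1.7415], [0.0, 0.0, 0.0, 1.0]]
controller [(0.91, 289.1, 314.0)]
power_rocker_pad [(0.48, 319.3, 302.3)]
emission_top [(0.58, 262.4, 285.5), (0.42, 435.7, 332.5)]
shutter_box [(0.93, 200.4, 236.7), (0.86, 198.0, 300.3), (0.84, 245.6, 165.9), (0.62, 182.4, 182.1)]
shutter_rocker_pad [(0.44, 240.2, 148.0), (0.43, 193.6, 292.0), (0.42, 182.1, 169.5), (0.4, 204.6, 228.5)]
estop_box [(0.58, 434.9, 334.1)]
lens_post [(0.71, 427.0, 396.6)]
mirror_post [(0.8, 147.1, 283.0)]
side [[494.33333591174164, 0.0, 322.13358019947816], [0.0, 494.33333591174164, 251.34676831030427], [0.0, 0.0, 1.0]] [[-0.6936, -0.7202, 0.0132, 0.2627], [-0.4021, 0.372, -0.8366, 0.2423], [0.5977, -0.5856, -0.5476, 0.9218], [0.0, 0.0, 0.0, 1.0]]
controller [(0.6, 276.5, 253.8)]
power_rocker_pad [(0.61, 249.2, 239.6)]
emission_top [(0.63, 299.6, 222.6)]
shutter_box [(0.86, 326.2, 220.5), (0.81, 386.6, 234.
[... 237 characters left out ...]
s': array([1.15119906e-05, 2.40602103e-01, 5.03119222e-03, 1.33520000e+00,
       1.18826646e-05, 1.57083217e+00]), 'joint_vel': array([ 5.78819923e-05, -6.25758659e-06,  7.79692141e-04, -1.36523228e-03,
       -1.33857964e-04, -1.42654831e-03]), 'tau': array([-5.83510391e-04, -3.72195983e+01,  2.52693808e+01,  9.75013209e-04,
       -5.12508137e-06, -3.32126092e-06]), 'eef_pos': array([5.00014688e-01, 9.36255309e-06, 2.31317342e-01]), 'tool_rot': array([7.07115384e-01, 7.07098178e-01, 1.31867396e-05, 4.78400137e-06]), 'ft_force': array([ 0.11427064,  0.05913383, -0.65061941]), 'ft_torque': array([-0.05793402,  0.03921115, -0.04144358]), 'grasp_force': 0.0, 'grip_width': 0.08551030549747284}
```

View pics/scene0.png

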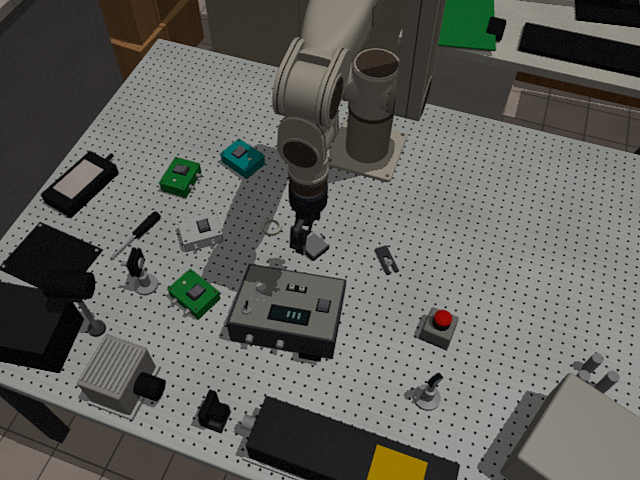

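View pics/side0.png

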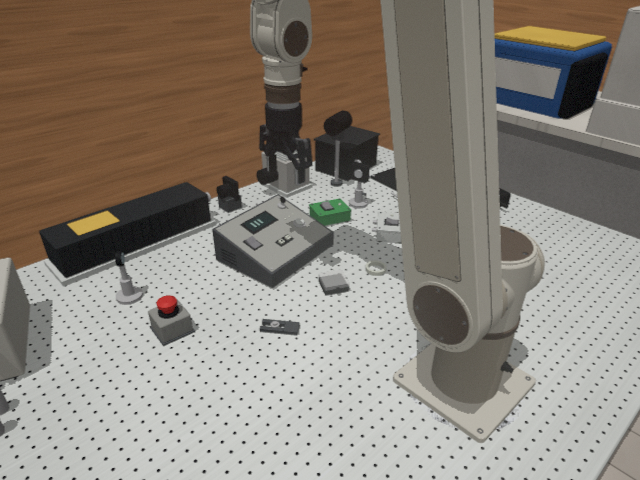

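Scene: silver shutter box at about (200,232); look-alikes are green at (195,293), green at (180,176) and turquoise at (242,157). Controller is at (288,308), e-stop at (440,325). I choose the silver one and check it in a close crop.

```bash
python3 - <<'E'
from h import *
a=cv2.imread('pics/scene0.png')
c=cv2.resize(a[195:360,160:360],None,fx=4,fy=4,interpolation=cv2.INTER_CUBIC)
c=c[:600]
cv2.imwrite('pics/crop0.png',c)
def plane(cam,u,v,z):
    K=cam['camera_matrix'];E=cam['extrinsics']
    R=E[:3,:3];t=E[:3,3];d=R.T@np.linalg.solve(K,[u,v,1]);o=-R.T@t
    return o+d*(z-o[2])/d[2]
s=bot.camera('scene');w=bot.camera('side')
print('ctrl',plane(s,289.1,314,0),plane(w,276.5,253.8,0))
print('rock',plane(s,319.3,302.3,.08),plane(w,249.2,239.6,.08))
print('em',plane(s,262.4,285.5,.08),plane(w,299.6,222.6,.08))
print('box',plane(s,200.4,236.7,0),plane(w,386.6,234.3,0))
print('pad',plane(s,204.6,228.5,.049),plane(w,392.5,220,.049))
E
```

```text
ctrl [ 0.56981035 -0.01925512  0.        ] [ 0.5687093  -0.01972996  0.        ]
rock [0.55756747 0.05092271 0.08      ] [0.56476671 0.06369291 0.08      ]
em [ 0.56055262 -0.08658733  0.08      ] [ 0.54409702 -0.0786905   0.08      ]
box [ 4.37700346e-01 -3.14571651e-01 -2.22044605e-16] [ 0.43832837 -0.30391912  0.        ]
pad [ 0.44004364 -0.2941385   0.049     ] [ 0.42604519 -0.30740906  0.049     ]
```

View pics/crop0.png

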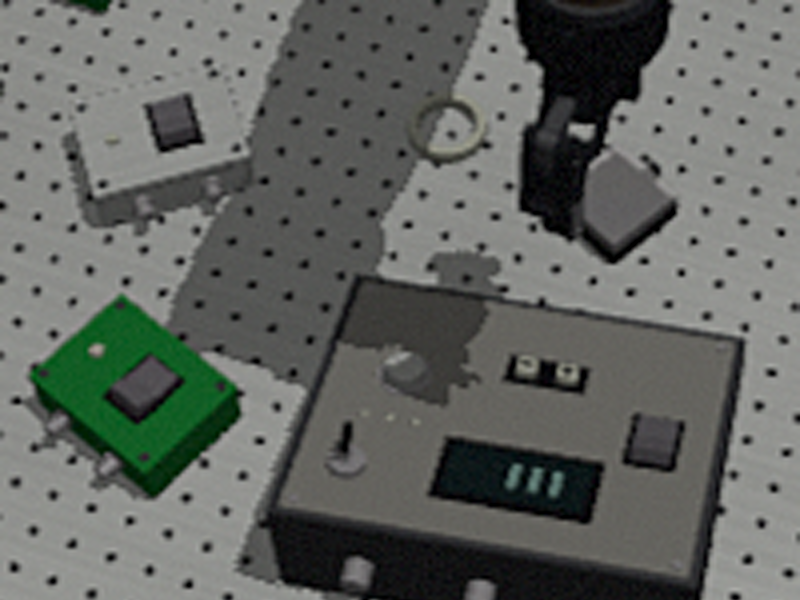

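The crop shows the silver box with its rocker at scene (203,225) and its connectors towards +x (below). On the controller are the emission button at (261,287), the key at (247,307), the power rocker at (323,305) and the white keys at about (291,287). Next I'll look with the wrist camera.

```bash
cat >> h.py <<'E'
from scipy.spatial.transform import Rotation as Rn
def ray(c,u,v,pose=None):
    K=c['camera_matrix']; d=np.linalg.solve(K,[u,v,1])
    if 'extrinsics' in c:
        R=c['extrinsics'][:3,:3].T; o=-R@c['extrinsics'][:3,3]
    else:
        T=np.eye(4);T[:3,:3]=Rn.from_quat(pose[1]).as_matrix();T[:3,3]=pose[0]
        T=T@c['T_tool_cam']; R=T[:3,:3];o=T[:3,3]
    return o,R@d
def wrist(f=None):
    o=bot.get_obs(); c=snap('wrist',f) if f else bot.camera('wrist')
    return c,(o['eef_pos'],o['tool_rot'])
def onz(r,z): o,d=r; return o+d*(z-o[2])/d[2]
def det(n,t): return [(round(r['score'],2),r['centre'][0]*640,r['centre'][1]*480) for r in bot.place_of(n,t)]
E
python3 - <<'E'
from h import *
c,p=wrist('w0'); print(c['T_tool_cam'].round(3).tolist(),c['camera_matrix'][0])
for t in ['controller','power_rocker_pad','emission_top','shutter_box','shutter_rocker_pad','current_up','current_down']:
    for r in det('wrist',t): print(t,np.round(r,2),onz(ray(c,r[1],r[2],p),.08).round(4))
E
```

```text
[[0.0, -0.959, -0.285, 0.073], [1.0, 0.0, -0.0, 0.0], [0.0, -0.285, 0.959, -0.143], [0.0, 0.0, 0.0, 1.0]] [360.01851624   0.         322.5249678 ]
controller [  0.62 386.69 221.71] [ 5.543e-01 -2.000e-04  8.000e-02]
power_rocker_pad [  0.97 403.33 146.88] [0.5644 0.0608 0.08  ]
emission_top [  0.68 387.01 319.3 ] [ 0.5593 -0.092   0.08  ]
shutter_box [  0.89 406.08 401.09] [ 0.5827 -0.1821  0.08  ]
shutter_rocker_pad [  0.75 422.59 427.58] [ 0.6016 -0.2144  0.08  ]Traceback (most recent call last):
  File "<stdin>", line 4, in <module>
  File "h.py", line 18, in det
    def det(n,t): return [(round(r['score'],2),r['centre'][0]*640,r['centre'][1]*480) for r in bot.place_of(n,t)]
                                                                                               ~~~~~~~~~~~~^^^^^
ValueError: it knows: controller, emission_top, estop_box, fork_clamp, hex_driver, lens_cap, lens_case, lens_post, mirror_post, power_rocker_pad, shutter_box, shutter_rocker_pad
```

View pics/w0.png

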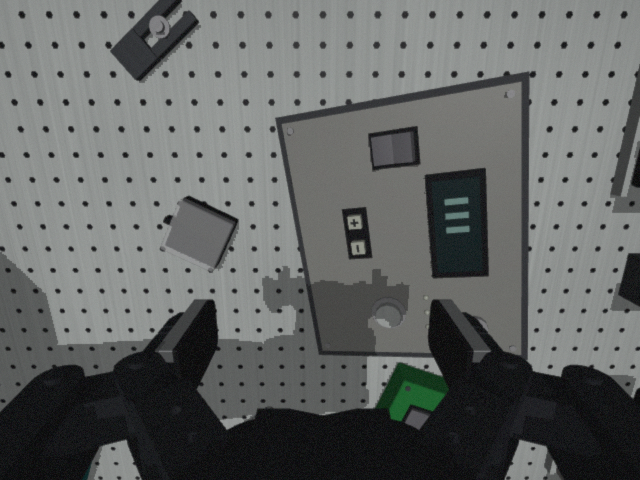

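Wrist view (right = +x, up = +y): controller corners at (278,120), (528,74), (524,356) and (320,354); rocker (394,148) with its raised half to the right (405,147); white keys at (354,222) and (358,248); button (389,315). I'll fit the controller pose.

```bash
cat > ctrl.py <<'E'
from h import *
from scipy.optimize import least_squares
t15=np.tan(np.radians(15))
c,p=wrist()
def W(q,l):
    R=Rn.from_euler('z',q[2]).as_matrix(); return R@np.array(l)+[q[0],q[1],0]
def pl(lx,n=0): return .045+(lx+.095)*t15
def proj(c,p,P):
    T=np.eye(4);T[:3,:3]=Rn.from_quat(p[1]).as_matrix();T[:3,3]=p[0]
    E=np.linalg.inv(T@c['T_tool_cam']);x=c['camera_matrix']@(E[:3,:3]@P+E[:3,3]);return x[:2]/x[2]
cs=np.cos(np.radians(15));sn=np.sin(np.radians(15))
def panel(s,y,n): # slope coordinate from panel centre, height along normal
    return [s*cs-n*sn,y,pl(0)+s*sn+n*cs]
pts=[([-.095,.12,.045],(278,119)),([.095,.12,.096],(528,73)),([.095,-.12,.096],(524,357)),([-.095,-.12,.045],(320,355)),
 (panel(-.04,-.002,.007),(358,248)),(panel(-.04,.022,.007),(354,222))]
f=lambda q:np.concatenate([proj(c,p,W(q,l))-u for l,u in pts])
r=least_squares(f,[.57,-.02,-.05]);q=r.x
print('pose',q.round(4),'res',r.fun.round(1))
R=Rn.from_euler('z',q[2]).as_matrix();nrm=R@[-sn,0,cs]
def hit(cm,u,n,pose=None):
    o,d=ray(cm,*u,pose); P0=W(q,panel(0,0,n)); P=o+d*(nrm@(P0-o))/(nrm@d); return P,(R.T@(P-[q[0],q[1],0]))
s=bot.camera('scene');w=bot.camera('side')
for nm,n,us in [('rockpad',.0077,[(c,(403.3,146.9),p),(s,(319.3,302.3),None),(w,(249.2,239.6),None)]),
                ('rockcentre',.0047,[(c,(394,148),p),(s,(323,305),None)]),
                ('em',.0095,[(c,(387.5,317),p),(s,(261.5,286),None),(w,(299.6,222.6),None)])]:
    for cm,u,po in us: a,b=hit(cm,u,n,po);print(nm,a.round(4),b.round(4))
E
python3 ctrl.py
```

```text
pose [ 0.5715 -0.0201  0.1546] res [-2.9 -1.2  1.2 -1.2  3.1  3.2 -1.6 -0.4 -0.4  0.5  0.1  0.9]
rockpad [0.5644 0.0608 0.0799] [0.0055 0.081  0.0799]
rockpad [0.5561 0.0505 0.0773] [-0.0043  0.0721  0.0773]
rockpad [0.5647 0.0638 0.0801] [0.0062 0.0839 0.0801]
rockcentre [0.558  0.0598 0.075 ] [-0.001  0.081  0.075]
rockcentre [0.5588 0.0603 0.0753] [-0.0001  0.0814  0.0753]
em [ 0.5607 -0.0928  0.0745] [-0.0218 -0.0702  0.0745]
em [ 0.5595 -0.0896  0.0743] [-0.0225 -0.0669  0.0743]
em [ 0.5535 -0.087   0.0728] [-0.028  -0.0634  0.0728]
```

Rocker and button are located consistently. Next I shut the fingers and hover over the rocker pad at (0.565, 0.061).

```bash
python3 -m creep '[0.02,0.02,-0.02,0.08,0, 0.04,0.04,-0.04,0.155,0, 0.0645,0.061,-0.06,0.155,0, 0.0645,0.061,-0.09,0.155,0, 0.0645,0.061,-0.12,0.155,0, 0.0645,0.061,-0.12,0.155,0, 0.0645,0.061,-0.12,0.155,0, 0.0645,0.061,-0.12,0.155,0]'
python3 - <<'E'
from h import *
c=snap('side','s1');a=c['pixels'][:,:,::-1][150:300,180:380]
d=bot.camera('scene')['pixels'][:,:,::-1][240:360,220:380]
A=cv2.resize(a,(600,450),interpolation=3);B=cv2.resize(d,(200*3,450),interpolation=3)
cv2.imwrite('pics/s1c.png',cv2.resize(np.hstack([A,B]),(800,300)))
c,p=wrist('w1');print(p)
for t in ['power_rocker_pad','emission_top','shutter_rocker_pad']:
    for r in det('wrist',t): print(t,np.round(r,2),onz(ray(c,r[1],r[2],p),{'p':.0797,'e':.0745,'s':.049}[t[0]]).round(4))
E
```

```text
clock: 2.12
eef_pos: [0.5653, 0.0609, 0.1128]
tool_rot: [0.65, 0.76, 0.001, 0.001]
ft_force: [0.1, 0.2, 1.3]
grip_width: 0.0001
grasp_force: 0.0
(array([0.56619036, 0.06092516, 0.11396643]), array([0.65041217, 0.75957796, 0.00167627, 0.00159074]))
power_rocker_pad [  0.95 312.83 271.82] [0.5614 0.0616 0.0797]
shutter_rocker_pad [2.3000e-01 3.1603e+02 2.7442e+02] [0.5648 0.0479 0.049 ]
```

View pics/s1c.png

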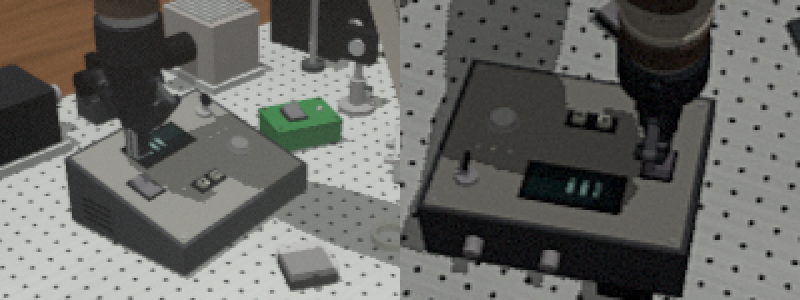

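View pics/w1.png

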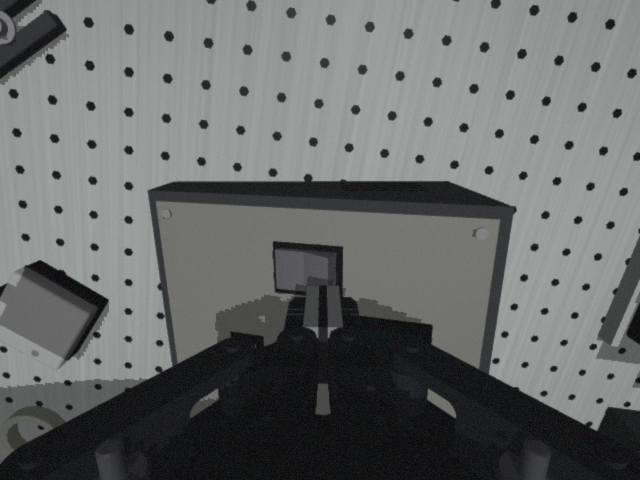

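The shut fingertips are about 16 mm wide at columns 302–345, and the rocker is right below at (275–338, 250–292). I press down in steps.

```bash
python3 -m creep '[-0.002,0,-0.014,0,0, -0.002,0,-0.024,0,0, -0.002,0,-0.027,0,0, -0.002,0,-0.029,0,0, -0.002,0,-0.031,0,0, -0.002,0,-0.033,0,0, -0.002,0,-0.033,0,0, -0.002,0,-0.033,0,0]'; python3 -c "
from h import *
print(bot.get_obs()['eef_pos'],bot.get_obs()['ft_force'])"
```

```text
clock: 3.08
eef_pos: [0.5631, 0.0611, 0.0788]
tool_rot: [0.65, 0.76, 0.0, 0.0]
ft_force: [0.2, -0.4, 3.5]
grip_width: -0.0001
grasp_force: 1.3
[0.56308902 0.06108412 0.07878709] [ 0.24937144 -0.4137735   3.51344635]
```

```bash
python3 -m creep '[0,0,-0.001,0,0, 0,0,-0.002,0,0, 0,0,-0.003,0,0, 0,0,-0.003,0,0]'; 
```

```text
clock: 3.42
eef_pos: [0.5637, 0.0612, 0.0779]
tool_rot: [0.65, 0.76, 0.001, 0.001]
ft_force: [-2.0, 0.1, 13.2]
grip_width: 0.0001
grasp_force: 6.9
```

```bash
python3 -m creep '[0,0,-0.002,0,0, 0,0,-0.002,0,0, 0,0,0.01,0,0, -0.01,-0.02,0.035,0,0, -0.03,-0.055,0.065,0,0, -0.03,-0.09,0.065,0,0, -0.03,-0.09,0.065,0,0, -0.03,-0.09,0.065,0,0]'
python3 - <<'E'
from h import *
c,p=wrist('w2');print(p)
for t in ['power_rocker_pad','emission_top']:
    for r in det('wrist',t): print(t,np.round(r,2),onz(ray(c,r[1],r[2],p),{'p':.0769,'e':.0745,'s':.049}[t[0]]).round(4))
cv2.imwrite('pics/w2c.png',cv2.resize(c['pixels'][:,:,::-1][60:360,180:580],(800,600),interpolation=3))
E
```

```text
clock: 4.08
eef_pos: [0.5317, -0.0309, 0.1404]
tool_rot: [0.652, 0.758, -0.0, -0.0]
ft_force: [-0.1, 1.3, -0.7]
grip_width: 0.0003
grasp_force: 0.0
(array([ 0.53169503, -0.03092868,  0.1403712 ]), array([ 6.51805461e-01,  7.58386139e-01, -1.72178946e-04, -2.75125762e-04]))
power_rocker_pad [  0.88 412.29 104.69] [0.5668 0.0618 0.0769]
emission_top [  0.61 370.37 217.01] [ 0.5566 -0.0032  0.0745]
```

View pics/w2c.png

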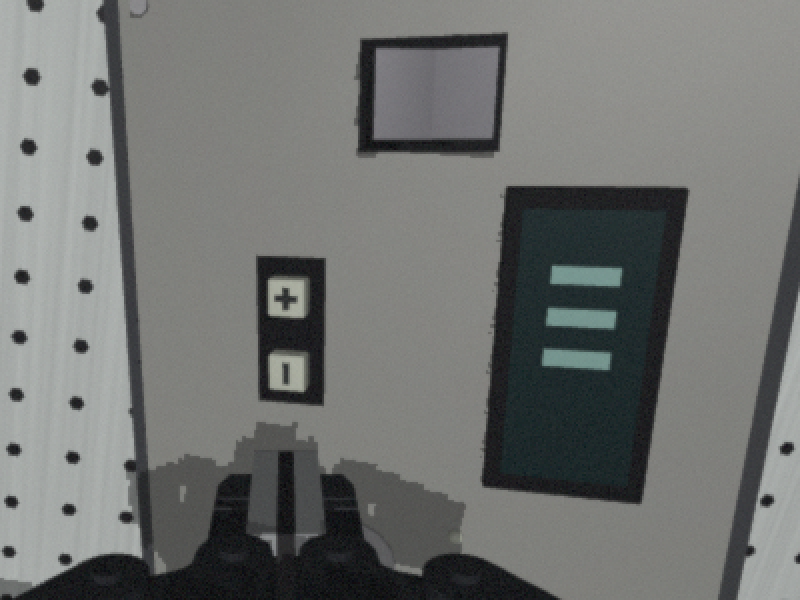

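Power rocker now shows its near end raised (wider black gap on the left at crop x 362–375) and its far half level: on. Next I hover beside the emission button and measure it.

```bash
python3 -m creep '[0.009,-0.033,0.01,0,0, 0.018,-0.066,0.01,0,0, 0.0275,-0.1,0.01,0,0, 0.0275,-0.1,0.01,0,0, 0.0275,-0.1,0.01,0,0]'
python3 - <<'E'
from h import *
c,p=wrist('w3');print(p)
for t in ['power_rocker_pad','emission_top','shutter_rocker_pad','shutter_box']:
    for r in det('wrist',t): print(t,np.round(r,2),onz(ray(c,r[1],r[2],p),{'p':.0769,'e':.0745,'s':.046}[t[0]]).round(4))
E
```

```text
clock: 4.65
eef_pos: [0.56, -0.1292, 0.1489]
tool_rot: [0.651, 0.759, -0.0, -0.001]
ft_force: [0.2, 0.8, -0.7]
grip_width: -0.0003
grasp_force: 0.0
(array([ 0.5600043 , -0.12915202,  0.14893091]), array([ 6.50634128e-01,  7.59390520e-01, -3.48659946e-04, -1.07131614e-03]))
power_rocker_pad [  0.56 165.38 388.18] [ 0.4655 -0.2477  0.0769]
emission_top [  0.78 333.12 196.61] [ 0.5613 -0.094   0.0745]
shutter_box [  0.93 164.48 390.19] [ 0.4527 -0.2771  0.046 ]
shutter_box [  0.53 332.93 195.31] [ 0.5626 -0.0979  0.046 ]
shutter_box [ 0.16 90.69 57.31] [ 0.3999 -0.0359  0.046 ]
```

View pics/w3.png

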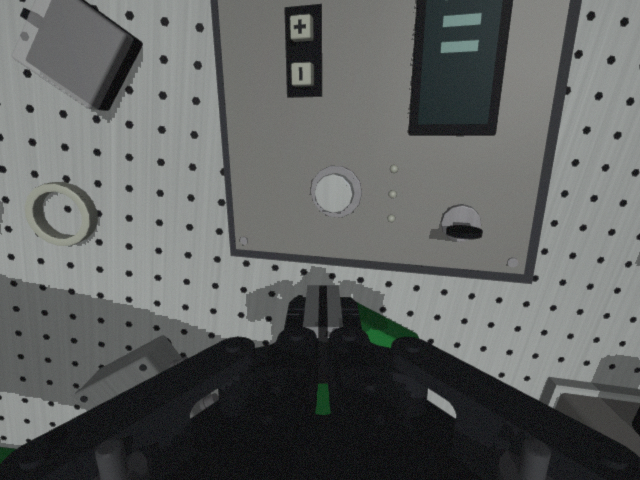

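The button is at (334,193), giving about (0.561, -0.092), clear of the key at (463,225). I press it.

```bash
python3 -m creep '[-0.002,0.037,0,0,0, -0.002,0.037,-0.035,0,0, -0.002,0.037,-0.062,0,0, -0.002,0.037,-0.07,0,0, -0.002,0.037,-0.074,0,0, -0.002,0.037,-0.077,0,0, -0.002,0.037,-0.08,0,0, -0.002,0.037,-0.081,0,0, -0.002,0.037,-0.081,0,0, -0.002,0.037,-0.081,0,0]'
```

```text
clock: 5.73
eef_pos: [0.5587, -0.0918, 0.0706]
tool_rot: [0.65, 0.76, 0.001, 0.001]
ft_force: [-2.2, 2.7, 3.9]
grip_width: -0.0001
grasp_force: 2.1
```

```bash
python3 -m creep '[0,0,-0.001,0,0, 0,0,-0.002,0,0, 0,0,-0.003,0,0, 0,0,-0.003,0,0]'
```

```text
clock: 6.07
eef_pos: [0.559, -0.0917, 0.0699]
tool_rot: [0.65, 0.76, 0.001, 0.001]
ft_force: [-7.2, 4.4, 17.8]
grip_width: 0.0001
grasp_force: 9.5
```

Bottomed out (17.8 N, no more travel). I hold for over 3 s.

```bash
for i in 1 2 3 4; do python3 -m creep '[0,0,0,0,0, 0,0,0,0,0, 0,0,0,0,0, 0,0,0,0,0, 0,0,0,0,0, 0,0,0,0,0, 0,0,0,0,0, 0,0,0,0,0, 0,0,0,0,0, 0,0,0,0,0]'|egrep 'clock|eef|force'; done
```

```text
clock: 6.9
eef_pos: [0.559, -0.0918, 0.0698]
ft_force: [-6.9, 2.9, 17.5]
grasp_force: 9.5
clock: 7.73
eef_pos: [0.559, -0.0918, 0.0699]
ft_force: [-6.8, 4.9, 18.1]
grasp_force: 9.5
clock: 8.57
eef_pos: [0.559, -0.0918, 0.0698]
ft_force: [-7.2, 3.6, 18.5]
grasp_force: 9.5
clock: 9.4
eef_pos: [0.559, -0.0918, 0.0698]
ft_force: [-6.9, 4.4, 17.3]
grasp_force: 9.5
```

Emission held down >3 s. Now lift straight up and look at the silver shutter box.

```bash
python3 -m creep '[0,0,0.04,0,0, 0,0,0.08,0,0, 0,0,0.12,0,0, -0.02,-0.035,0.134,0,0, -0.035,-0.07,0.134,0,0, -0.05,-0.105,0.134,0,0, -0.065,-0.14,0.134,0,0, -0.08,-0.175,0.134,0,0, -0.095,-0.21,0.134,0,0, -0.108,-0.245,0.134,0,0]'; python3 -m creep '[0,-0.013,0,0,0, 0,-0.013,0,0,0, 0,-0.013,0,0,0]' 
python3 - <<'E'
from h import *
c,p=wrist('w4');print(p)
for t in ['shutter_rocker_pad','shutter_box']:
    for r in det('wrist',t): print(t,np.round(r,2),onz(ray(c,r[1],r[2],p),.049 if 'pad' in t else 0).round(4))
E
```

```text
clock: 10.23
eef_pos: [0.4491, -0.3398, 0.201]
tool_rot: [0.651, 0.759, -0.001, 0.001]
ft_force: [0.4, 0.3, 0.5]
grip_width: -0.0001
grasp_force: 0.0
clock: 10.48
eef_pos: [0.45, -0.3511, 0.2003]
tool_rot: [0.651, 0.759, -0.0, 0.0]
ft_force: [-0.1, 0.5, -0.5]
grip_width: 0.0001
grasp_force: 0.0
(array([ 0.44995394, -0.35110812,  0.20026941]), array([ 6.51066293e-01,  7.59020766e-01, -2.92768019e-05,  3.97172305e-04]))
shutter_rocker_pad [  0.9  312.38 159.7 ] [ 0.4346 -0.3022  0.049 ]
shutter_rocker_pad [  0.86 556.61 120.19] [ 0.6178 -0.2435  0.049 ]
shutter_rocker_pad [  0.77 113.79 282.19] [ 0.2763 -0.4341  0.049 ]
shutter_box [  0.92 150.91 273.89] [ 0.2869 -0.4447  0.    ]
shutter_box [  0.84 507.58 127.3 ] [ 0.6055 -0.2502  0.    ]
shutter_box [  0.79 311.87 173.18] [ 0.4352 -0.3184  0.    ]
shutter_box [  0.67  21.7  121.78] [ 0.1683 -0.3129  0.    ]
```

View pics/w4.png

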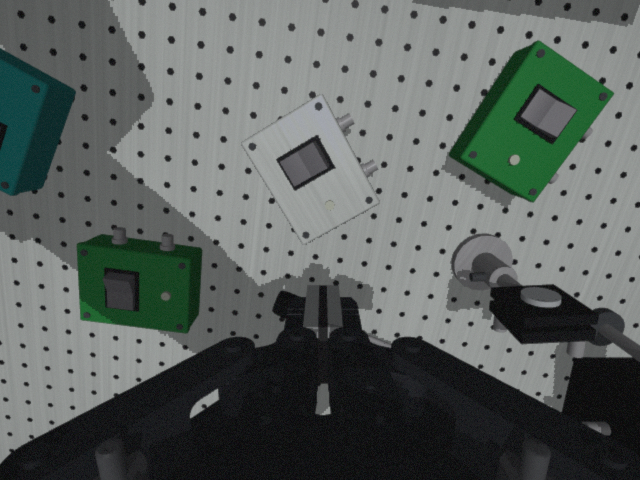

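The silver box's top corners are at (318,95), (380,200), (304,245) and (242,147). Its rocker is at (306,162), the raised half to the upper right (about (315,158)) and the connectors on the right edge.

```bash
python3 - <<'E'
from h import *
c,p=wrist()
C=[onz(ray(c,u,v,p),.041)[:2] for u,v in [(318,95),(380,200),(304,245),(242,147)]]
m=np.mean(C,0); ex=(C[0]+C[1]-C[2]-C[3])/2; ey=(C[0]+C[3]-C[1]-C[2])/2
print(m,np.linalg.norm(ex),np.linalg.norm(ey),np.arctan2(ex[1],ex[0]),np.arctan2(-ey[0],ey[1]))
y=np.arctan2(ex[1],ex[0]);X=np.array([np.cos(y),np.sin(y)]);Y=np.array([-X[1],X[0]])
print('pad from box',m+.010*Y+.008*X,'valley',m+.01*Y)
print('valley px',onz(ray(c,306,162,p),.0457),'pad net',onz(ray(c,312.4,159.7,p),.0487))
E
```

```text
[ 0.43586463 -0.31244094] 0.07504512447303383 0.0977447007307273 0.7163158230853903 0.7040185110656042
pad from box [ 0.43533237 -0.29964576] valley [ 0.42929853 -0.30489864]
valley px [ 0.43005271 -0.30287315  0.0457    ] pad net [ 0.43495886 -0.30002048  0.0487    ]
```

```bash
python3 -m creep '[-0.005,0.015,-0.02,0.11,0, -0.0145,0.03,-0.04,0.22,0, -0.0145,0.05,-0.06,0.33,0, -0.0145,0.05,-0.08,0.44,0, -0.0145,0.05,-0.11,0.545,0, -0.0145,0.05,-0.13,0.545,0, -0.0145,0.05,-0.138,0.545,0, -0.0145,0.05,-0.138,0.545,0]'
python3 - <<'E'
from h import *
c,p=wrist();print(p,bot.get_obs()['joint_pos'].round(2))
for r in det('wrist','shutter_rocker_pad'): print(np.round(r,2),onz(ray(c,r[1],r[2],p),.0487).round(4))
cv2.imwrite('pics/w5c.png',c['pixels'][:,:,::-1][100:420,120:520])
E
```

```text
clock: 11.35
eef_pos: [0.4345, -0.298, 0.0604]
tool_rot: [0.421, 0.907, 0.0, -0.002]
ft_force: [-0.8, 0.2, -0.0]
grip_width: -0.0002
grasp_force: 0.0
(array([ 0.43445705, -0.29799423,  0.06041664]), array([ 4.21060540e-01,  9.07029687e-01,  3.44622288e-04, -2.24702542e-03])) [-0.6   0.43 -0.19  0.95 -0.    0.27]
[  0.57 316.67 296.78] [ 0.4341 -0.3014  0.0487]
```

View pics/w5c.png

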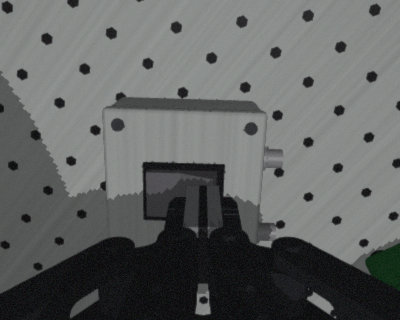

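The tip stands over the far half of the rocker (right half, crop (185–220, 175–220)), aligned with the box. I press.

```bash
python3 -m creep '[0,0,-0.006,0,0, 0,0,-0.009,0,0, 0,0,-0.011,0,0, 0,0,-0.013,0,0, 0,0,-0.015,0,0, 0,0,-0.017,0,0, 0,0,-0.017,0,0]'
```

```text
clock: 12.03
eef_pos: [0.4364, -0.3004, 0.0457]
tool_rot: [0.422, 0.907, -0.0, 0.001]
ft_force: [2.7, 0.6, 3.4]
grip_width: -0.0001
grasp_force: 1.6
```

```bash
python3 -m creep '[0,0,-0.001,0,0, 0,0,-0.002,0,0, 0,0,-0.003,0,0, 0,0,-0.003,0,0]';  python3 -m creep '[0,0,0.03,0,0, 0,0,0.07,0,0, 0,-0.02,0.11,-0.1,0, 0.01,-0.05,0.145,-0.22,0, 0.0145,-0.05,0.155,-0.33,0, 0.0145,-0.05,0.155,-0.44,0, 0.0145,-0.05,0.155,-0.545,0, 0.0145,-0.05,0.155,-0.545,0, 0.0145,-0.05,0.155,-0.545,0]'
python3 - <<'E'
from h import *
c,p=wrist('w6');print(p)
a=cv2.imread('pics/w4.png')[80:260,220:400];b=c['pixels'][:,:,::-1][80:260,220:400]
cv2.imwrite('pics/cmp.png',cv2.resize(np.hstack([a,b]),(800,400),interpolation=3))
E
```

```text
clock: 12.37
eef_pos: [0.4364, -0.3005, 0.0455]
tool_rot: [0.422, 0.907, -0.0, 0.002]
ft_force: [-2.4, 5.7, 21.5]
grip_width: -0.0001
grasp_force: 10.8
clock: 13.12
eef_pos: [0.449, -0.35, 0.1964]
tool_rot: [0.649, 0.76, -0.001, -0.001]
ft_force: [-0.4, 0.4, -0.6]
grip_width: 0.0001
grasp_force: 0.0
(array([ 0.44900326, -0.35002094,  0.19637179]), array([ 6.49442894e-01,  7.60409339e-01, -5.76907728e-04, -1.10956025e-03]))
```

View pics/cmp.png

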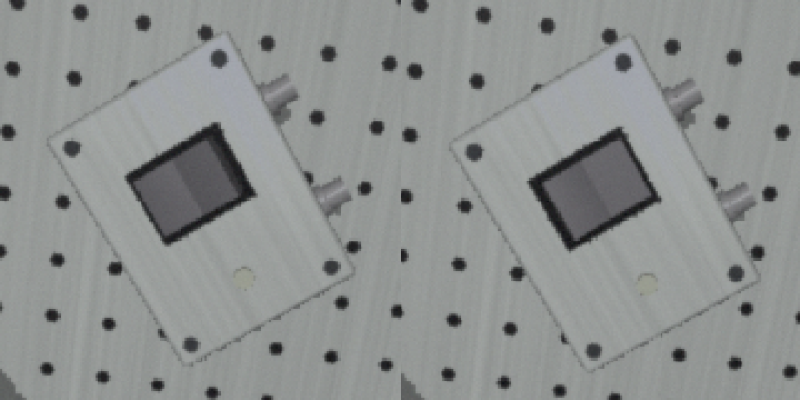

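The shutter rocker has flipped: before, the dark wall of the raised far end was visible; now the far half is bright and level. The box has not moved. The power rocker looked the same way after its press. I hand in.

```bash
python3 -c "
from workcell import bot
print(bot.job_done())"
```

```text
the job is handed in; nothing more can be done
None
```

I pressed the power rocker fully on, held the emission button down for over 3 s, then pressed the silver box's shutter rocker fully on, and handed the job in at about 13 s; the wrist pictures showed both rockers on afterwards and the box in place.

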